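# Close up a row of glass bars on the fusing plate

### The arm

A 6-joint arm with a two-finger parallel gripper is mounted at the origin on the work surface. World frame = base frame: x ahead of the robot, y to its left, z up, the work surface at z = 0. Lengths are in m, angles in rad, forces in N, time in s.
With the tool pointing down it reaches from about 0.35 to 0.775 m from the base axis. Payload 5.5 kg.
Tool frame: the origin (TCP) lies between the finger pads; the fingertips stand 22 mm ahead of it and the grasp point (between the pads) lies 3 mm ahead of it; z points along the fingers, y is the line along which they close (so a half turn about z gives the same grasp; the last joint's range is limited). The gripper opens to 85 mm and grips with 20 to 120 N. Pads are 22 mm wide; open, the fingers measure 114 mm over their backs; the gripper's body (76 mm by 85 mm) begins 54 mm behind the grasp point. The pads swing forward as they close: fully open they stand 13 mm farther back than shut.
Start: joints at [1.138, 0.313, 0.046, 1.304, 0, 1.431], TCP at [0.166, 0.551, 0.253] pointing down, gripper open.
Joint ranges: [-2.76, 2.76], [-0.86, 1.69], [-1.03, 1.26], [-2.2, 2.34], [-1.47, 1.5], [-3.14, 3.14]. Speed limits (rad/s): [2.57, 2.57, 3.14, 3.14, 3.14, 3.14].

### API

Orientations are given as a unit quaternion [w, x, y, z].
In Python, from workcell import env, job, read_camera gives the robot as it stands (env), with the cameras as plain functions and the job (job).
- The arm moves only by the shell command python3 nudge.py 'ROWS' [OPENING] [FORCE]. ROWS is a JSON list of rows, 1 to 8 of them, each of 6 numbers: dx, dy, dz in m, then a rotation vector rx, ry, rz in rad; each row is the pose to reach, as a shift and turn from the pose commanded when the command began, along the tool's axes at that moment; what a row does not reach only later rows make up. A row lasts 1/8 s, in which the tool goes at most 0.0625 m and 0.188 rad, less where a joint would pass 70% of its speed; a pose out of reach is approached as far as the arm can. OPENING is the finger opening in m, set as the command begins (- or left out keeps the last). The fingers move at their own pace and stop on an object; FORCE is the grip in N (left out, the last holds). Time passes only in rows, so rows that do not move let the fingers close. It prints the time, the measured TCP pose, the force, the opening and the grip force at its end.
- env.get_state(): the state, without advancing time (a new reading comes with each control period).
- read_camera(name): name is "side" or "top" or "wrist"; returns a dict with "image" (420x560x3 uint8, red, green, blue), "K" (3x3 intrinsics, pixels), "R" (3x3) and "t" (3): a world point X has camera coordinates R X + t. Camera axes: x right, y down, z forward; pixel columns grow to the right and rows downward; lengths in m; the calibration is good to about 2 mm. A picture is of the moment at which its call begins. There is no depth.
- job.hand_in(): hands the job in; it is judged then, once.
The state is a dict: "clock": time; "joint_pos": joint angles; "qvel": joint speeds; "tau": joint torques, N m; "tcp_pos": TCP position; "orientation": TCP orientation; "wrist_force": force on the tool from outside, world axes, zero at the start; "ft_torque": the same for the moment, N m; "finger_gap": finger opening in m; "grip_force": force on a finger pad.
Only numpy, scipy, OpenCV 4.12 (cv2) and the standard library are available. Lean on these libraries where they do the work, as an engineer would, in place of code of your own. Each camera call takes 0.05 s, during which the arm holds its last target. There are 200 camera calls.

### The job

Close up the row of glass bars on the fusing plate, pushing gently with the fingertips only and picking nothing up: the stray red and amber bars go side by side against the row (in either order) with no gaps, their far ends up against the far stop, and the steel keeper bar sits snug along the open side of the row, roughly level with the bars. Leave the three bars already in place, and the tools and jar around, where they are.

Things in the scene. Friction and masses are not known exactly. Their poses are not given: they have to be found in the camera images.
- plate: fixed steel fusing plate with pale kiln wash, 230 (x) x 340 (y) x 12 mm; origin at the centre of its underside, top 12 mm above it; x points away from the robot, y to the left (yaw within 0.25). Welded on its top, 20 mm wide and 18 high: a far stop along the far edge (inner face at x = +95 mm) and a left stop along the left edge (inner face at y = +150 mm). Near and right edges are open
- blue_bar: dark blue glass bar, 140 (x) x 28 (y) x 18 (z) mm, about 0.18 kg; origin at the centre of its underside, x along its length; in place: first of the row, against the left stop and the far stop
- green_bar: green glass bar, 140 (x) x 28 (y) x 18 (z) mm, about 0.18 kg; origin at the centre of its underside, x along its length; in place beside the blue one, end on the far stop
- violet_bar: violet glass bar, 140 (x) x 28 (y) x 18 (z) mm, about 0.18 kg; origin at the centre of its underside, x along its length; in place beside the green one, end on the far stop; its right side is the open side of the row
- red_bar: red glass bar, 140 (x) x 28 (y) x 18 (z) mm, about 0.18 kg; origin at the centre of its underside, x along its length; stray: lies on the plate right of the row, askew and short of the far stop; may lie left or right of the amber one; slides, at 1 to 5 N when free, up to about 20 N end-on when packed between neighbours
- amber_bar: amber glass bar, 140 (x) x 28 (y) x 18 (z) mm, about 0.18 kg; origin at the centre of its underside, x along its length; stray: as the red one
- keeper: loose bright steel keeper bar, its near end painted yellow, 150 (x) x 25 (y) x 20 (z) mm, about 0.6 kg; origin at the centre of its underside, x along its length; lies right of all the glass bars, roughly parallel to them; slides
- tweezers: steel tweezers, 140 x 22 x 10 mm, lying on the plate's near right part; origin under their middle; leave alone
- jacks: glassworker's jacks with wooden grips, 340 x 75 x 20 mm, lying on the bench to the right; origin under the middle; leave alone
- block: wooden shaping block: a round cup 94 mm across and 45 mm high with a 190 mm handle, on the bench to the left; origin under the cup; leave alone
- torch: blue hand-torch cylinder 70 mm across, 370 mm long with its burner, lying on the bench to the left; origin under it near the middle; leave alone
- shears: red-handled shears, 230 x 80 x 13 mm, on the bench to the right near the robot; origin under the pivot; leave alone
- paddle: wooden paddle, 290 x 70 x 20 mm, lying on the bench beyond the plate; origin under the neck; leave alone
- frit_jar: teal jar with steel cap, 64 mm across, 90 mm high, standing on the bench to the right; origin under its centre; leave alone

How it is judged:
At the end, for the whole second after the job is handed in: All five bars flat, side by side from the left stop, red and amber last in either order, far ends on the far stop; keeper flat along the fifth bar, its middle at most 45 mm short of theirs. Each within 3 mm of its gap-free place and 0.03 rad of square; all at rest (x of blue_bar in the frame of plate between 0.022 and 0.028 m and angle between the x axis of each of blue_bar, green_bar, violet_bar, red_bar, amber_bar, keeper and the x axis of plate, either way round below 0.03 rad and z of each of blue_bar, green_bar, violet_bar, red_bar, amber_bar, keeper in the frame of plate below 0.0145 m and angle between each of blue_bar, green_bar, violet_bar, red_bar, amber_bar, keeper's own z axis and vertical below 0.05 rad and linear speed of each of blue_bar, green_bar, violet_bar, red_bar, amber_bar, keeper below 0.01 m/s and x of green_bar in the frame of plate between 0.022 and 0.028 m and x of violet_bar in the frame of plate between 0.022 and 0.028 m and x of red_bar in the frame of plate between 0.022 and 0.028 m and x of amber_bar in the frame of plate between 0.022 and 0.028 m and y of blue_bar in the frame of plate between 0.133 and 0.139 m and y of green_bar in the frame of plate between 0.105 and 0.111 m and y of violet_bar in the frame of plate between 0.077 and 0.083 m and ((y of red_bar in the frame of plate between 0.049 and 0.055 m and y of amber_bar in the frame of plate between 0.021 and 0.027 m) or (y of amber_bar in the frame of plate between 0.049 and 0.055 m and y of red_bar in the frame of plate between 0.021 and 0.027 m)) and y of keeper in the frame of plate between -0.0055 and 0.0005 m and x of keeper in the frame of plate between -0.02 and 0.03 m); the robot touches nothing.
It fails at once if a stray bar or the keeper is lifted off the plate (more than 8 mm) or tipped (z of any of red_bar, amber_bar, keeper in the frame of plate above 0.02 m or angle between any of red_bar, amber_bar, keeper's own z axis and vertical above 0.3 rad).
It fails at once if a bar already in place is lifted or shifted more than 10 mm (distance of any of blue_bar, green_bar, violet_bar from where it was at the start of the episode above 0.01 m).
It fails at once if the fingers press on or squeeze a glass bar with more than 60 N (contact force between the fingers and blue_bar above 60 N or contact force between the fingers and green_bar above 60 N or contact force between the fingers and violet_bar above 60 N or contact force between the fingers and red_bar above 60 N or contact force between the fingers and amber_bar above 60 N).
It fails at once if a tool or jar is moved more than 25 mm (distance of any of tweezers, jacks, block, torch, shears, paddle, frit_jar from where it was at the start of the episode above 0.025 m).
It also fails if it takes over 61 s, if anything falls off the work surface, if the arm or the gripper's body presses on something with over 40 N, if the wrist force passes 120 N, or if a joint passes its speed limit or range.

## Working session

There is one attempt and no reset: what is moved stays moved. The work goes in short steps, Python scripts to look and compute and a shell command to move; the robot and the scene stay as the last step left them, time stands still between calls to the robot, and variables do not carry over. Pictures are saved under pics/ and viewed, at most 12 in all, crops included, and the job is handed in when it is done.

```bash
ls; mkdir -p pics; python3 - <<'E'
from workcell import env, job, read_camera
import cv2,numpy as np
s=env.get_state();print({k:np.round(v,3) for k,v in s.items()})
for n in("top","side"):
    r=read_camera(n);cv2.imwrite(f"pics/{n}0.png",r["image"][:,:,::-1]);print(n,r["K"].round(1).tolist(),r["R"].round(4).tolist(),r["t"].round(4).tolist())
E
```

```text
nudge.py
pics
workcell.py
{'clock': np.float64(0.0), 'joint_pos': array([ 1.138,  0.314,  0.045,  1.304, -0.   ,  1.431]), 'qvel': array([-0.001,  0.   ,  0.001,  0.001, -0.001, -0.001]), 'tau': array([ 3.0000e-03, -4.8063e+01,  2.9854e+01,  1.9000e-02,  0.0000e+00,
        0.0000e+00]), 'tcp_pos': array([0.166, 0.55 , 0.252]), 'orientation': array([-0.   ,  0.146,  0.989, -0.001]), 'wrist_force': array([ 1.277, -0.847,  0.498]), 'ft_torque': array([-0.003,  0.015, -0.002]), 'grip_force': np.float64(0.0), 'finger_gap': np.float64(0.086)}
top [[465.6, 0.0, 283.1], [0.0, 465.6, 208.4], [0.0, 0.0, 1.0]] [[-0.0194, -0.9998, -0.0031], [-0.9747, 0.0196, -0.2226], [0.2226, -0.0013, -0.9749]] [0.0178, 0.6037, 1.1365]
side [[468.2, 0.0, 279.2], [0.0, 468.2, 207.7], [0.0, 0.0, 1.0]] [[0.8878, -0.4602, 0.0097], [-0.3232, -0.6383, -0.6987], [0.3277, 0.6171, -0.7154]] [-0.5282, 0.2244, 1.387]
```

View pics/top0.png

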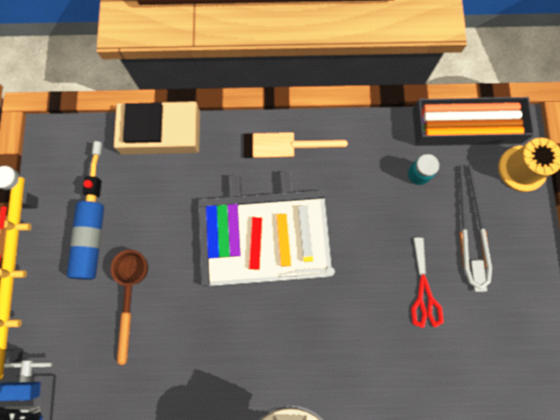

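View pics/side0.png

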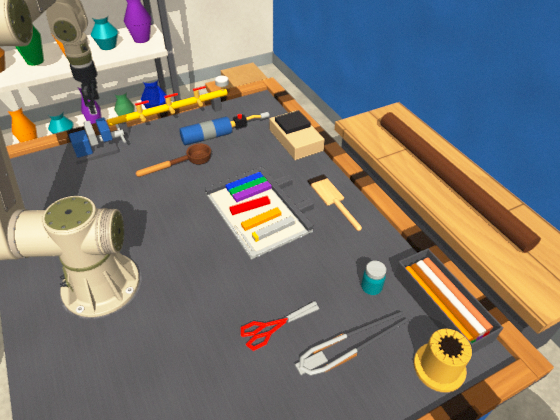

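The top view shows the row at columns 205–240, rows 205–258. Red is near (255,243), amber near (283,240), and the keeper near (304,234) with its yellow end at (308,260). The tweezers are near (305,272). The side view shows the same layout.

```bash
cat > h.py <<'E'
from workcell import env, job, read_camera
import cv2,numpy as np
from scipy.spatial.transform import Rotation as Ro
def ray(c,px):
    px=np.atleast_2d(px).astype(float)
    d=(np.linalg.inv(c["K"])@np.c_[px,np.ones(len(px))].T).T@c["R"]
    return -c["R"].T@c["t"],d
def cast(c,px,z):
    o,d=ray(c,px);return (o+d*((z-o[2])/d[:,2])[:,None])[:,:2]
def tri(c1,p1,c2,p2):
    o1,d1=ray(c1,p1);o2,d2=ray(c2,p2);d1,d2=d1[0],d2[0]
    s=np.linalg.lstsq(np.c_[d1,-d2],o2-o1,rcond=None)[0]
    a,b=o1+s[0]*d1,o2+s[1]*d2;return (a+b)/2,np.linalg.norm(a-b)
H={'red':[(0,8),(174,180)],'amber':[(13,22)],'yellow':[(24,34)],'green':[(45,80)],'violet':[(133,155)],'blue':[(112,128)]}
def roi(c,m=.03):
    P=np.array([[x,y,.03] for x in(.36,.66) for y in(-.15,.3)]);p=(c["K"]@(c["R"]@P.T+c["t"][:,None]));return p[:2]/p[2]
def blob(c,n,box=None,smin=140,vmin=60):
    h=cv2.cvtColor(c["image"],cv2.COLOR_RGB2HSV);m=0
    for a,b in H[n]: m=m|cv2.inRange(h,(a,smin,vmin),(b,255,255))
    if box: k=np.zeros_like(m);x0,y0,x1,y1=box;k[y0:y1,x0:x1]=255;m=m&k
    return m
def big(m):
    C=cv2.findContours(m,cv2.RETR_EXTERNAL,cv2.CHAIN_APPROX_NONE)[0]
    return max(C,key=cv2.contourArea)[:,0,:] if C else None
def rect(pts):
    "world points -> centre, (len,wid), yaw of long axis about +x"
    r=cv2.minAreaRect((np.asarray(pts)*1000).astype(np.float32));b=cv2.boxPoints(r)
    e=[b[1]-b[0],b[2]-b[1]];e.sort(key=np.linalg.norm);u=e[1]*np.sign(e[1][0])
    return np.round(np.r_[np.array(r[0])/1000,sorted(np.array(r[1])/1000)[::-1],np.arctan2(u[1],u[0])],4)
E
python3 - <<'E'
from h import *
t=read_camera("top");s=read_camera("side")
for n in H:
    a=big(blob(t,n,(195,190,340,290)));b=big(blob(s,n,(200,160,320,260)))
    if a is None or b is None: print(n,a is None,b is None);continue
    ca,cb=[cv2.minAreaRect(q)[0] for q in(a,b)]
    p,e=tri(t,ca,s,cb);print(n,p.round(4),round(e,4),rect(cast(t,a,.03)),rect(cast(s,b,.03)))
h=cv2.cvtColor(t["image"],cv2.COLOR_RGB2HSV)
m=cv2.inRange(h,(0,0,170),(60,60,255));q=np.zeros_like(m);q[190:290,195:340]=255
print('pale',rect(cast(t,big(m&q),.012)))
E
```

```text
red [0.5228 0.0817 0.0181] 0.0001 [ 0.5218  0.0808  0.1377  0.0269 -0.0619] [ 0.5192  0.0711  0.1415  0.0406 -0.0602]
amber [0.53   0.0081 0.0173] 0.0016 [0.5296 0.0078 0.1379 0.025  0.0702] [ 0.5246 -0.0026  0.1401  0.0383  0.0728]
yellow [ 0.4795 -0.0564  0.0208] 0.0032 [ 0.4769 -0.0556  0.0231  0.0103 -1.4257] [ 0.4778 -0.0645  0.0375  0.0132  1.4888]
green [0.5559 0.1665 0.0276] 0.0014 [0.5571 0.1662 0.1381 0.0247 0.054 ] [0.5538 0.1644 0.1432 0.0258 0.0584]
violet [0.5599 0.1395 0.0185] 0.0007 [0.5589 0.1382 0.1386 0.0233 0.0581] [0.5555 0.1286 0.1425 0.0379 0.0693]
blue [0.5544 0.1974 0.0271] 0.0024 [0.5558 0.1966 0.1398 0.0257 0.0553] [0.5522 0.1946 0.1435 0.0262 0.0593]
pale [ 0.5292  0.0445  0.3289  0.2111 -1.5139]
```

```bash
R='[-0.5,-0.4,-0.05,0,0,1.22]'; python3 nudge.py '[[-0.06,-0.05,-0.05,0,0,0.15],[-0.12,-0.1,-0.05,0,0,0.3],[-0.18,-0.145,-0.05,0,0,0.45],[-0.24,-0.19,-0.05,0,0,0.6],[-0.29,-0.23,-0.05,0,0,0.75],[-0.33,-0.265,-0.05,0,0,0.9],[-0.37,-0.3,-0.05,0,0,1.05],[-0.41,-0.33,-0.05,0,0,1.22]]' 0.085 20
python3 nudge.py '[[-0.06,0.02,0,0,0,0],[-0.12,0.04,0,0,0,0],[-0.12,0.04,0,0,0,0],[-0.12,0.04,0,0,0,0]]'; python3 - <<'E'
from h import *
c=read_camera("wrist");cv2.imwrite("pics/w1.png",c["image"][:,:,::-1]);print((-c["R"].T@c["t"]).round(3),c["R"].round(3).tolist())
E
```

```text
clock: 1.7
tcp_pos: [0.4887, 0.0293, 0.3029]
orientation: [-0.001, 0.687, 0.727, -0.0]
wrist_force: [0.0, 0.0, 0.4]
finger_gap: 0.0853
grip_force: 0.0
[0.484 0.101 0.424] [[0.998, 0.056, -0.001], [0.054, -0.958, 0.281], [0.015, -0.281, -0.96]]
```

View pics/w1.png

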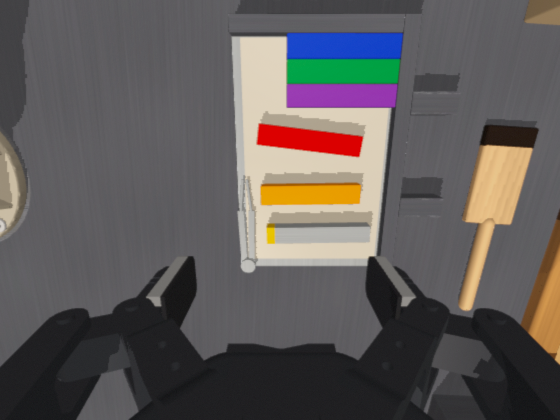

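The wrist view shows the row at (345,70), red at (310,140), amber at (310,193), the keeper at (318,234) and the tweezers at (248,225). Next I measure these in the plate frame.

```bash
cat >> h.py <<'E'
def grey(c,box):
    h=cv2.cvtColor(c["image"],cv2.COLOR_RGB2HSV);m=cv2.inRange(h,(0,0,120),(180,25,225))
    k=np.zeros_like(m);x0,y0,x1,y1=box;k[y0:y1,x0:x1]=255;return cv2.morphologyEx(m&k,cv2.MORPH_OPEN,np.ones((5,5)))
def measure(c,kbox=None,pf=None):
    W={n:rect(cast(c,big(blob(c,n)),.030)) for n in('blue','green','violet','red','amber')}
    if kbox: 
        q=blob(c,'yellow',kbox)|grey(c,kbox);W['keeper']=rect(cast(c,big(q),.032))
    if pf is None:
        yaw=np.mean([W[n][4] for n in('blue','green','violet')]);e=np.array([[np.cos(yaw),np.sin(yaw)],[-np.sin(yaw),np.cos(yaw)]])
        o=np.mean([W[n][:2]-np.array([.025,y])@e for n,y in(('blue',.136),('green',.108),('violet',.08))],0);pf=(*o,yaw)
    o,yaw=np.array(pf[:2]),pf[2];e=np.array([[np.cos(yaw),np.sin(yaw)],[-np.sin(yaw),np.cos(yaw)]])
    print('plate',np.round(pf,4).tolist())
    for n,w in W.items(): print(n,'plate xy',(e@(w[:2]-o)).round(4),'size',w[2:4],'ang',round(w[4]-yaw,4))
    return W,pf
E
python3 - <<'E'
from h import *
c=read_camera("wrist");t=read_camera("top")
W,pf=measure(c,(255,215,380,250))
for n in('red','amber','green','violet'):
    k=(195,190,340,290)
    p,e=tri(c,cv2.minAreaRect(big(blob(c,n)))[0],t,cv2.minAreaRect(big(blob(t,n,k)))[0]);print(n,p.round(4),round(e,4))
h=cv2.cvtColor(c["image"],cv2.COLOR_RGB2HSV);m=cv2.inRange(h,(0,0,100),(180,60,255));k=np.zeros_like(m);k[175:275,236:258]=255
print('tweezers px rows', np.round(cast(c,[[248,265],[245,180],[238,200],[255,255]],.017),3).tolist())
E
```

```text
plate [0.5383, 0.057, 0.0581]
blue plate xy [0.0246 0.1367] size [0.1394 0.0261] ang -0.0
green plate xy [0.0252 0.1082] size [0.1378 0.0262] ang -0.0
violet plate xy [0.0252 0.0791] size [0.1375 0.0274] ang -0.0
red plate xy [-0.0146  0.0245] size [0.1383 0.0275] ang -0.1197
amber plate xy [ 0.3497 -0.214 ] size [0.25   0.0588] ang -1.3071
keeper plate xy [ 0.0079 -0.1085] size [0.1352 0.0247] ang 0.0181Traceback (most recent call last):
  File "<stdin>", line 6, in <module>
cv2.error: OpenCV(4.12.0) /io/opencv/modules/imgproc/src/convhull.cpp:143: error: (-215:Assertion failed) total >= 0 && (depth == CV_32F || depth == CV_32S) in function 'convexHull'
```

```bash
python3 nudge.py '[[-0.05,0.02,0.03,0,0,0],[-0.1,0.04,0.06,0,0,0],[-0.119,0.056,0.11,0,0,0],[-0.119,0.056,0.16,0,0,0],[-0.119,0.056,0.2,0,0,0],[-0.119,0.056,0.2,0,0,0]]'; python3 - <<'E'
from h import *
p=[.5383,.057];a=.0581;s=env.get_state()["tcp_pos"];e=np.array([[np.cos(a),np.sin(a)],[-np.sin(a),np.cos(a)]]);print('tcp in plate',e@(s[:2]-p),s[2])
c=read_camera("wrist");cv2.imwrite("pics/w2.png",c["image"][:,:,::-1])
c=read_camera("side");cv2.imwrite("pics/s2.png",cv2.resize(c["image"][150:270,190:350,::-1],None,fx=4,fy=4))
E
```

```text
clock: 2.6
tcp_pos: [0.5491, -0.0839, 0.1004]
orientation: [-0.003, 0.685, 0.728, -0.002]
wrist_force: [-0.5, -0.4, 0.8]
finger_gap: 0.085
grip_force: 0.0
tcp in plate [ 0.00262119 -0.14124714] 0.10035323585621343
```

View pics/s2.png

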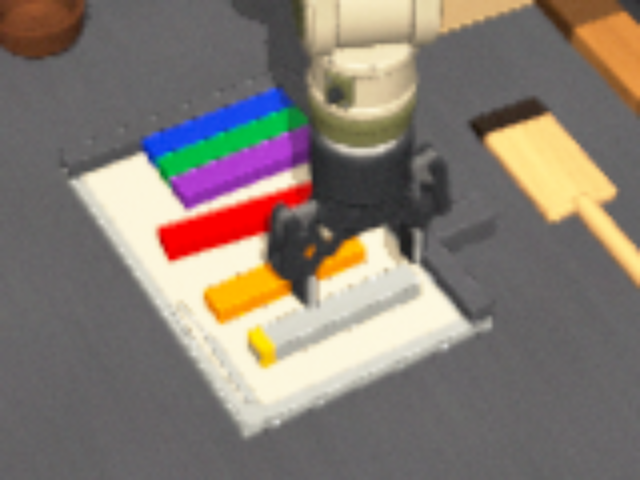

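```bash
python3 nudge.py '[[-0.004,0.003,0,0,0,0],[-0.004,0.003,0.03,0,0,0],[-0.004,0.003,0.05,0,0,0],[-0.004,0.003,0.06,0,0,0],[-0.004,0.003,0.06,0,0,0]]'; python3 - <<'E'
from h import *
c=read_camera("wrist");cv2.imwrite("pics/w3.png",c["image"][:,:,::-1])
E
```

```text
clock: 3.32
tcp_pos: [0.5556, -0.0902, 0.0438]
orientation: [0.0, 0.686, 0.727, 0.0]
wrist_force: [0.2, 0.1, -0.1]
finger_gap: 0.0849
grip_force: 0.0
```

View pics/w3.png

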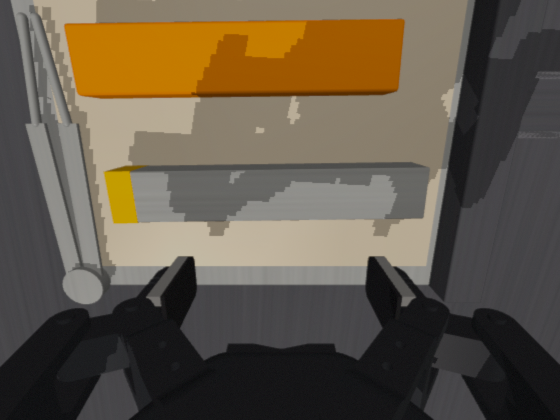

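The fingers are right of the keeper, with tips at (180,258) and (380,258), clear of it and of the tweezers at (85,280). I descend in small steps.

```bash
for i in 1; do python3 nudge.py '[[0,0,0.004,0,0,0],[0,0,0.006,0,0,0],[0,0,0.006,0,0,0]]'; done; python3 nudge.py '[[0,0,0.003,0,0,0],[0,0,0.003,0,0,0]]'; python3 nudge.py '[[0,0,0.003,0,0,0],[0,0,0.003,0,0,0]]'
```

```text
clock: 3.75
tcp_pos: [0.5551, -0.09, 0.0373]
orientation: [-0.0, 0.686, 0.727, 0.0]
wrist_force: [-0.2, 0.2, -0.6]
finger_gap: 0.0851
grip_force: 0.0
clock: 4.0
tcp_pos: [0.5549, -0.09, 0.0339]
orientation: [-0.0, 0.686, 0.727, -0.0]
wrist_force: [-0.1, 0.5, 0.5]
finger_gap: 0.085
grip_force: 0.0
clock: 4.25
tcp_pos: [0.5549, -0.09, 0.0309]
orientation: [-0.0, 0.686, 0.727, -0.0]
wrist_force: [-0.4, 0.4, -0.2]
finger_gap: 0.0851
grip_force: 0.0
```

```bash
python3 nudge.py '[[0,0,0.003,0,0,0],[0.008,0,0.003,0,0,0],[0.014,0,0.003,0,0,0],[0.019,0,0.003,0,0,0],[0.024,0,0.003,0,0,0],[0.029,0,0.003,0,0,0],[0.034,0,0.003,0,0,0],[0.039,0,0.003,0,0,0]]';python3 nudge.py '[[0.005,0,0,0,0,0],[0.01,0,0,0,0,0],[0.015,0,0,0,0,0],[0.02,0,0,0,0,0],[0.025,0,0,0,0,0],[0.03,0,0,0,0,0],[0.035,0,0,0,0,0],[0.04,0,0,0,0,0]]'; python3 - <<'E'
from h import *
c=read_camera("wrist");cv2.imwrite("pics/w4.png",c["image"][:,:,::-1])
E
```

```text
clock: 5.25
tcp_pos: [0.5528, -0.0508, 0.0282]
orientation: [0.0, 0.686, 0.727, 0.0]
wrist_force: [0.7, -2.2, -1.9]
finger_gap: 0.0851
grip_force: 1.3
clock: 6.25
tcp_pos: [0.5505, -0.0108, 0.0282]
orientation: [-0.0, 0.686, 0.727, 0.0]
wrist_force: [-0.2, -3.4, -0.8]
finger_gap: 0.085
grip_force: 1.6
```

View pics/w4.png

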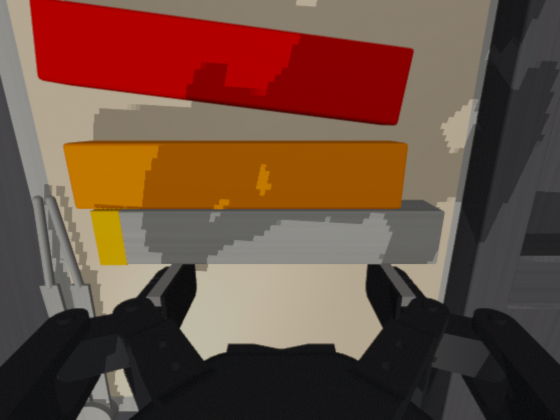

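The keeper is flush with the amber bar along row 208, red is ahead at (220,60), and the tweezers haven't moved. I keep pushing and stop a few mm short.

```bash
python3 nudge.py '[[0.005,0,0,0,0,0],[0.01,0,0,0,0,0],[0.015,0,0,0,0,0],[0.02,0,0,0,0,0],[0.024,0,0,0,0,0],[0.028,0,0,0,0,0],[0.031,0,0,0,0,0],[0.031,0,0,0,0,0]]';python3 nudge.py '[[0.003,0,0,0,0,0],[0.005,0,0,0,0,0],[0.006,0,0,0,0,0]]'; python3 - <<'E'
from h import *
c=read_camera("wrist");cv2.imwrite("pics/w5.png",c["image"][:,:,::-1])
E
```

```text
clock: 7.3
tcp_pos: [0.5487, 0.0203, 0.0283]
orientation: [-0.0, 0.686, 0.727, 0.0]
wrist_force: [0.4, -1.6, -0.1]
finger_gap: 0.0851
grip_force: 1.0
clock: 7.68
tcp_pos: [0.5484, 0.0258, 0.0282]
orientation: [0.0, 0.686, 0.727, -0.0]
wrist_force: [-0.1, -5.0, 0.2]
finger_gap: 0.0847
grip_force: 2.3
```

View pics/w5.png

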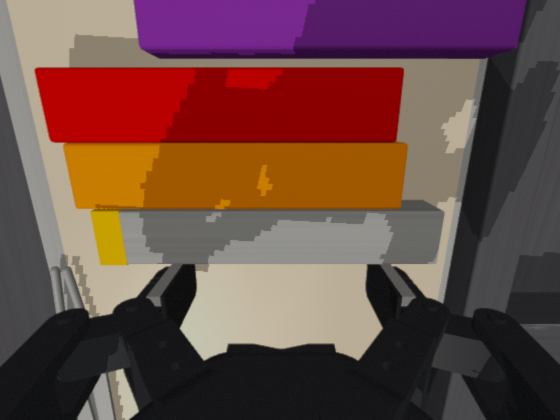

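The red bar is now squared, running columns 40–400 at row 105 with about an 8 mm gap to violet. I back off, rise, shut the fingers and measure.

```bash
python3 nudge.py '[[-0.012,0,0,0,0,0],[-0.014,0,-0.05,0,0,0],[-0.014,-0.03,-0.11,0,0,0],[-0.014,-0.06,-0.17,0,0,0],[-0.014,-0.06,-0.22,0,0,0],[-0.014,-0.06,-0.22,0,0,0],[-0.014,-0.06,-0.22,0,0,0]]' 0; cat >> h.py <<'E'
PF=(.5383,.057,.0581)
def tp():
    a=PF[2];e=np.array([[np.cos(a),np.sin(a)],[-np.sin(a),np.cos(a)]]);s=env.get_state();p=s["tcp_pos"]
    x=Ro.from_quat(s["orientation"],scalar_first=True).as_matrix()[:,0]
    print('tcp plate',(e@(p[:2]-PF[:2])).round(4),'z',p[2].round(4),'yaw err',round(np.arctan2(x[1],x[0])-np.pi/2-a,4))
E
sed -i 's/^def blob(c,n,box=None/def blob(c,n,box=(230,0,425,330)/' h.py
python3 - <<'E'
from h import *
tp();c=read_camera("wrist");cv2.imwrite("pics/w6.png",c["image"][:,:,::-1])
p=c["K"]@(c["R"]@np.array([.5383,.057,.03])+c["t"]);print(p[:2]/p[2])
measure(c,(235,150,425,300));measure(c,None,PF)
E
```

```text
clock: 8.6
tcp_pos: [0.4892, 0.0083, 0.2479]
orientation: [-0.0, 0.686, 0.727, 0.0]
wrist_force: [-0.2, -0.7, -0.5]
finger_gap: -0.0
grip_force: 0.0
tcp plate [-0.0519 -0.0457] z 0.2479 yaw err -0.0002
[326.91022631 146.06376156]
plate [0.5382, 0.0557, 0.0577]
blue plate xy [0.0249 0.1348] size [0.1386 0.0212] ang 0.0001
green plate xy [0.025  0.1089] size [0.1385 0.0269] ang -0.0
violet plate xy [0.0251 0.0803] size [0.1382 0.0284] ang -0.0
red plate xy [-0.016   0.0476] size [0.1387 0.027 ] ang -0.0001
amber plate xy [-0.0111  0.0189] size [0.1387 0.0283] ang -0.0001
keeper plate xy [ 0.0084 -0.011 ] size [0.1354 0.016 ] ang -0.0002
plate [0.5383, 0.057, 0.0581]
blue plate xy [0.0248 0.1335] size [0.1386 0.0212] ang -0.0003
green plate xy [0.0249 0.1076] size [0.1385 0.0269] ang -0.0004
violet plate xy [0.0249 0.079 ] size [0.1382 0.0284] ang -0.0004
red plate xy [-0.0161  0.0463] size [0.1387 0.027 ] ang -0.0005
amber plate xy [-0.0113  0.0176] size [0.1387 0.0283] ang -0.0005
```

View pics/w6.png

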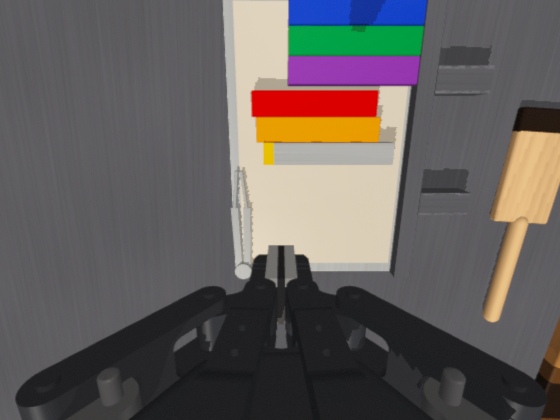

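Wrist view: red sits at (315,103), amber at (318,130) and the keeper at (328,153), all parallel to the row. The fingers are shut. Next I go down behind red's near end.

```bash
python3 nudge.py '[[0.04,-0.04,0,0,0,0],[0.08,-0.069,0.03,0,0,0],[0.092,-0.072,0.09,0,0,0],[0.092,-0.072,0.14,0,0,0],[0.092,-0.072,0.18,0,0,0],[0.092,-0.072,0.2,0,0,0],[0.092,-0.072,0.206,0,0,0],[0.092,-0.072,0.206,0,0,0]]'; python3 - <<'E'
from h import *
tp();c=read_camera("wrist");cv2.imwrite("pics/w7.png",c["image"][:,:,::-1])
E
```

```text
clock: 9.65
tcp_pos: [0.4113, 0.096, 0.0415]
orientation: [-0.001, 0.686, 0.727, -0.001]
wrist_force: [0.3, 0.5, -0.4]
finger_gap: -0.0002
grip_force: 0.0
tcp plate [-0.1245  0.0463] z 0.0415 yaw err -0.0001
```

View pics/w7.png

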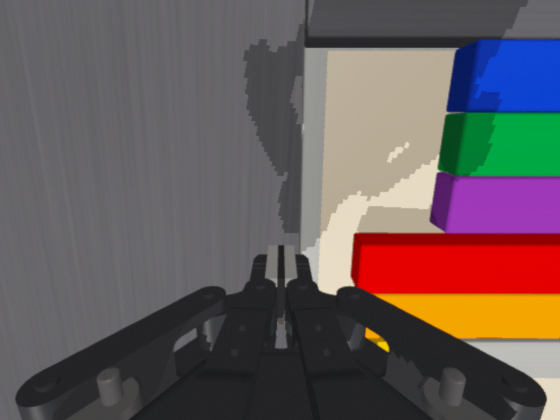

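The shut fingertips at (281,250) are left of red's end at (353,263) and lined up with it. I push along tool +y.

```bash
python3 nudge.py '[[0,0.008,0,0,0,0],[0,0.014,0,0,0,0],[0,0.02,0,0,0,0],[0,0.026,0,0,0,0],[0,0.032,0,0,0,0],[0,0.038,0,0,0,0],[0,0.044,0,0,0,0],[0,0.05,0,0,0,0]]'; python3 - <<'E'
from h import *
tp();c=read_camera("wrist");b=(0,0,560,420);w=[rect(cast(c,big(blob(c,n,b)),.03)) for n in('violet','red','amber')];print(w)
for n in('violet','red','amber'): print(n,big(blob(c,n,b)).min(0))
E
```

```text
clock: 10.7
tcp_pos: [0.4623, 0.0989, 0.0422]
orientation: [-0.0, 0.686, 0.727, 0.0]
wrist_force: [-2.0, -0.2, 2.8]
finger_gap: 0.0004
grip_force: 1.8
tcp plate [-0.0735  0.0463] z 0.0422 yaw err -0.0001
[array([0.5403, 0.1387, 0.1094, 0.029 , 0.0577]), array([0.5391, 0.1065, 0.1336, 0.0341, 0.0577]), array([0.5525, 0.0764, 0.0855, 0.0276, 0.0577])]
violet [337 172]
red [304 232]
amber [371 293]
```

```bash
python3 nudge.py '[[0,0.005,0,0,0,0],[0,0.009,0,0,0,0],[0,0.012,0,0,0,0],[0,0.014,0,0,0,0]]';  python3 nudge.py '[[0,0.001,0,0,0,0],[0,0.002,0,0,0,0]]';python3 nudge.py '[[0,0.001,0,0,0,0],[0,0.001,0,0,0,0]]'; python3 - <<'E'
from h import *
tp();c=read_camera("wrist");b=(0,0,560,420)
for n in('violet','red','amber'): print(n,big(blob(c,n,b)).min(0))
E
```

```text
clock: 11.25
tcp_pos: [0.4761, 0.0997, 0.0422]
orientation: [-0.0, 0.686, 0.727, 0.0]
wrist_force: [-2.7, -0.4, 3.3]
finger_gap: -0.0001
grip_force: 1.8
clock: 11.5
tcp_pos: [0.4779, 0.0998, 0.0422]
orientation: [-0.0, 0.686, 0.727, -0.0]
wrist_force: [-1.9, 0.3, 2.8]
finger_gap: -0.0003
grip_force: 1.8
clock: 11.75
tcp_pos: [0.4791, 0.0999, 0.0422]
orientation: [0.0, 0.686, 0.727, 0.0]
wrist_force: [-2.6, -0.6, 2.5]
finger_gap: -0.0003
grip_force: 1.4
tcp plate [-0.0566  0.0462] z 0.0422 yaw err -0.0001
violet [305 173]
red [304 232]
amber [371 292]
```

```bash
python3 nudge.py '[[0,0.001,0,0,0,0],[0,0.001,0,0,0,0]]'; python3 nudge.py '[[0,0.001,0,0,0,0],[0,0.001,0,0,0,0]]' | grep force; python3 - <<'E'
from h import *
tp()
E
```

```text
clock: 12.05
tcp_pos: [0.4792, 0.0999, 0.0422]
orientation: [-0.0, 0.686, 0.727, -0.0]
wrist_force: [-4.7, -1.0, 4.6]
finger_gap: -0.0005
grip_force: 3.0
wrist_force: [-7.1, -1.2, 8.0]
grip_force: 4.4
tcp plate [-0.0563  0.0463] z 0.0421 yaw err -0.0
```

The red bar is at the stop: the force rose to 7 N and its end is level with violet. I back off, shift to amber and push it.

```bash
python3 nudge.py '[[0,-0.03,0,0,0,0],[0,-0.06,0,0,0,0],[-0.01,-0.062,0,0,0,0],[-0.029,-0.062,0,0,0,0],[-0.029,-0.062,0,0,0,0],[-0.029,-0.052,0,0,0,0],[-0.029,-0.045,0,0,0,0],[-0.029,-0.039,0,0,0,0]]'; python3 nudge.py '[[0,0.006,0,0,0,0],[0,0.012,0,0,0,0],[0,0.018,0,0,0,0],[0,0.024,0,0,0,0],[0,0.029,0,0,0,0],[0,0.032,0,0,0,0],[0,0.034,0,0,0,0],[0,0.035,0,0,0,0]]'; python3 - <<'E'
from h import *
tp();c=read_camera("wrist");b=(0,0,560,420)
for n in('violet','red','amber'): print(n,big(blob(c,n,b)).min(0))
E
```

```text
clock: 13.3
tcp_pos: [0.4447, 0.0691, 0.0422]
orientation: [0.0, 0.686, 0.727, 0.0]
wrist_force: [-1.3, -0.4, 0.1]
finger_gap: -0.0
grip_force: 0.8
clock: 14.3
tcp_pos: [0.4787, 0.0708, 0.0422]
orientation: [-0.0, 0.686, 0.727, 0.0]
wrist_force: [-1.2, 1.0, 0.4]
finger_gap: 0.0001
grip_force: 0.6
tcp plate [-0.0587  0.0172] z 0.0422 yaw err -0.0001
violet [310 111]
red [309 180]
amber [304 231]
```

```bash
python3 nudge.py '[[0,0.001,0,0,0,0],[0,0.002,0,0,0,0],[0,0.002,0,0,0,0]]' | grep force; python3 nudge.py '[[0,0.001,0,0,0,0],[0,0.001,0,0,0,0]]'| grep force; python3 nudge.py '[[0,0.001,0,0,0,0],[0,0.001,0,0,0,0]]'| grep force; python3 - <<'E'
from h import *
tp();c=read_camera("wrist");b=(0,0,560,420)
for n in('violet','red','amber'): print(n,big(blob(c,n,b)).min(0))
E
```

```text
wrist_force: [-1.6, 0.3, 0.0]
grip_force: 0.6
wrist_force: [-4.0, -0.2, 1.9]
grip_force: 2.4
wrist_force: [-6.3, -0.0, 5.3]
grip_force: 4.1
tcp plate [-0.0564  0.0173] z 0.042 yaw err -0.0001
violet [306 111]
red [305 181]
amber [304 233]
```

Amber is at the stop too. Now the final side push on the keeper.

```bash
python3 nudge.py '[[0,-0.018,0,0,0,0],[0,-0.018,-0.04,0,0,0],[0,-0.018,-0.07,0,0,0],[-0.03,0.02,-0.08,0,0,0],[-0.067,0.06,-0.08,0,0,0],[-0.067,0.06,-0.08,0,0,0]]' ; python3 nudge.py '[[0,0,0,0,0,0],[0,0,0,0,0,0],[0,0,0,0,0,0],[0,0,0.03,0,0,0],[0,0,0.04,0,0,0],[0,0,0.04,0,0,0]]' 0.085; python3 - <<'E'
from h import *
tp();c=read_camera("wrist");cv2.imwrite("pics/w8.png",c["image"][:,:,::-1])
E
```

```text
clock: 16.02
tcp_pos: [0.551, 0.005, 0.1229]
orientation: [0.003, 0.687, 0.726, 0.002]
wrist_force: [-0.1, 0.2, -0.1]
finger_gap: 0.0002
grip_force: 0.0
clock: 16.77
tcp_pos: [0.5455, 0.008, 0.0817]
orientation: [-0.001, 0.686, 0.727, -0.001]
wrist_force: [0.2, -0.1, 0.7]
finger_gap: 0.0852
grip_force: 0.0
tcp plate [ 0.0043 -0.0493] z 0.0817 yaw err 0.0003
```

View pics/w8.png

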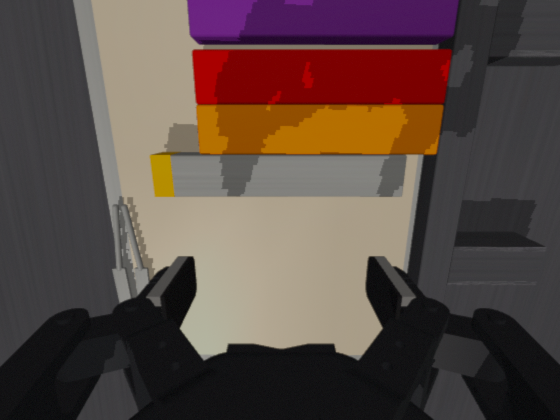

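Red and amber are level with violet, with both far ends at column ~445. The keeper spans columns 155–405 and is about 21 mm short, which is allowed. I descend and push it snug.

```bash
python3 nudge.py '[[0,0,0.03,0,0,0],[0,0,0.05,0,0,0],[0,0,0.0535,0,0,0],[0,0,0.0535,0,0,0],[0.006,0,0.0535,0,0,0],[0.011,0,0.0535,0,0,0],[0.015,0,0.0535,0,0,0],[0.017,0,0.0535,0,0,0]]'; for i in 1; do python3 nudge.py '[[0.001,0,0,0,0,0],[0.002,0,0,0,0,0],[0.003,0,0,0,0,0],[0.003,0,0,0,0,0]]'; done; python3 -c "
from h import *
tp();c=read_camera('wrist');cv2.imwrite('pics/w9.png',c['image'][:,:,::-1]);measure(c,(0,200,560,280)) if 0 else 0
b=(0,0,560,420)
for n in('violet','red','amber'): q=big(blob(c,n,b));print(n,q.min(0),q.max(0))"
```

```text
clock: 17.82
tcp_pos: [0.5454, 0.0251, 0.0289]
orientation: [0.0, 0.686, 0.727, 0.0]
wrist_force: [0.3, 0.4, 0.5]
finger_gap: 0.0846
grip_force: 0.0
clock: 18.32
tcp_pos: [0.5453, 0.0265, 0.0288]
orientation: [0.001, 0.687, 0.727, -0.001]
wrist_force: [-0.2, -4.7, 1.0]
finger_gap: 0.085
grip_force: 2.4
tcp plate [ 0.0052 -0.0309] z 0.0288 yaw err -0.0012
violet [143   0] [534  59]
red [152  67] [520 142]
amber [161 143] [504 208]
```

Contact is made. I keep pressing in 2 mm steps until the force rises sharply.

```bash
for i in 1; do python3 nudge.py '[[0.001,0,0,0,0,0],[0.002,0,0,0,0,0],[0.003,0,0,0,0,0],[0.003,0,0,0,0,0]]'; python3 nudge.py '[[0.001,0,0,0,0,0],[0.002,0,0,0,0,0],[0.002,0,0,0,0,0]]'; done; python3 -c "
from h import *
tp();c=read_camera('wrist')
b=(0,0,560,420)
for n in('violet','red','amber'): q=big(blob(c,n,b));print(n,q.min(0),q.max(0))"
```

```text
clock: 18.88
tcp_pos: [0.5451, 0.0295, 0.0288]
orientation: [0.001, 0.687, 0.727, -0.001]
wrist_force: [-0.7, -5.3, 0.7]
finger_gap: 0.0851
grip_force: 2.6
clock: 19.25
tcp_pos: [0.545, 0.0314, 0.0288]
orientation: [0.001, 0.687, 0.727, -0.001]
wrist_force: [-0.8, -4.7, 0.7]
finger_gap: 0.0851
grip_force: 2.6
tcp plate [ 0.0052 -0.0259] z 0.0288 yaw err -0.0013
violet [143   0] [534  66]
red [152  67] [520 142]
amber [161 143] [503 208]
```

```bash
python3 nudge.py '[[0.001,0,0,0,0,0],[0.001,0,0,0,0,0]]' | grep -E "tcp|wrist"; python3 nudge.py '[[0.001,0,0,0,0,0],[0.001,0,0,0,0,0]]' | grep -E "tcp|wrist"; python3 nudge.py '[[0.001,0,0,0,0,0],[0.001,0,0,0,0,0]]' | grep -E "tcp|wrist"
```

```text
tcp_pos: [0.545, 0.0321, 0.0288]
wrist_force: [0.0, -6.4, 0.5]
tcp_pos: [0.5449, 0.0324, 0.0288]
wrist_force: [-0.5, -7.8, 1.7]
tcp_pos: [0.545, 0.0325, 0.0289]
wrist_force: [-1.2, -11.7, 0.5]
```

```bash
python3 nudge.py '[[0.001,0,0,0,0,0],[0.002,0,0,0,0,0],[0.002,0,0,0,0,0]]' | grep -E "tcp|wrist"; python3 nudge.py '[[-0.004,0,0,0,0,0],[-0.014,0,0,0,0,0],[-0.02,0,-0.05,0,0,0],[-0.02,-0.03,-0.11,0,0,0],[-0.02,-0.05,-0.17,0,0,0],[-0.02,-0.05,-0.23,0,0,0],[-0.02,-0.05,-0.23,0,0,0],[-0.02,-0.05,-0.23,0,0,0]]'; python3 -c "
from h import *
tp();c=read_camera('wrist');cv2.imwrite('pics/w10.png',c['image'][:,:,::-1]);measure(c,(235,130,425,200),None)
q=big(blob(c,'yellow',(230,100,425,200)));print(q.min(0),q.max(0))"
```

```text
tcp_pos: [0.5449, 0.0326, 0.0289]
wrist_force: [-0.6, -18.7, 1.2]
clock: 21.42
tcp_pos: [0.496, 0.0148, 0.2589]
orientation: [0.0, 0.686, 0.727, 0.001]
wrist_force: [-0.2, 0.2, -0.3]
finger_gap: 0.0852
grip_force: 0.0
tcp plate [-0.0446 -0.0397] z 0.2589 yaw err 0.0001
plate [0.5381, 0.0576, 0.0581]
blue plate xy [0.0247 0.1362] size [0.1396 0.0268] ang 0.0001
green plate xy [0.0252 0.1078] size [0.1383 0.0262] ang -0.0
violet plate xy [0.0251 0.08  ] size [0.1381 0.0255] ang -0.0001
red plate xy [0.0254 0.0518] size [0.1387 0.0268] ang -0.0001
amber plate xy [0.0248 0.0238] size [0.1398 0.027 ] ang -0.0002
keeper plate xy [ 0.0084 -0.0018] size [0.1355 0.0245] ang -0.0004
[258 141] [266 161]
```

View pics/w10.png

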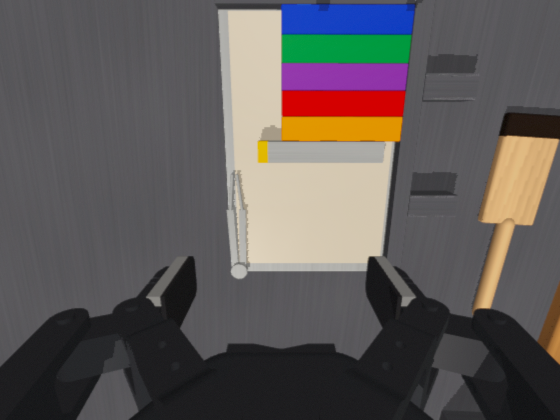

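The row is closed with no gaps, all five bars (columns 282–405, rows 5–140) end level at the far stop, and the keeper (258–384, row 152) is flush against amber. Measured values agree with the targets.

```bash
python3 -c "
from workcell import env, job, read_camera
print(job.hand_in())"
```

```text
the job is handed in; nothing more can be done
None
```

The row is closed and handed in at about 21 s: in the last wrist-camera measurement red and amber were gap-free against the row with their ends on the far stop, and the keeper was snug beside amber and within its limits; hand-in returned no verdict.

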